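Dry layout of a slab-glass panel in its casting frame

TASK

Lay out the thick amber glass in the wooden casting frame, lying flat: the square slab in the middle and squared up with the frame; the long bar behind it (on the side away from the robot), halfway between the slab and the far rail and parallel to that rail; the hexagon to the slab's left (as seen from the robot) and the short bar to its right, each in line with the slab's middle and halfway between it and the rail on that side, the short bar parallel to its rail. The round boss goes centred on top of the square slab. Set the glass down without dropping or knocking any of it about, and do not disturb the wire spool or the brass weight.

Things in the scene. Friction and masses are not known exactly. Their poses are not given: they have to be found in the camera images.
- frame: Fixed square wooden frame, 288 x 288 mm: base board 6 mm thick, papered white, inside four rails 22 mm wide, tops 20 mm above the table; corner nails up to 34 mm. Inside 244 x 244 mm. Origin: centre of the underside, on the table; x to the far rail, y to the left rail, z up. Turned up to 0.25 rad. Halfway from slab to rail is 76 mm from the centre. Glass ends on the board, underside 6 mm above origin.
- square_c (a point): Square slab of amber-brown glass, loose, at the start flat on the dark 3 mm mat beside the frame (underside at z = 3 mm): 60 x 60 mm, 25 mm thick, about 0.23 kg. Point: its centre, half-way up; x and y along its sides, z up.
- longbar_c (a point): Long bar of amber-brown glass, loose, at the start flat on the dark 3 mm mat beside the frame (underside at z = 3 mm): 120 mm long, 32 mm wide, 25 mm thick, about 0.24 kg. Point: its centre, half-way up; y along its length, x across its width, z up.
- hexagon_c (a point): Regular hexagon of amber-brown glass, loose, at the start flat on the dark 3 mm mat beside the frame (underside at z = 3 mm): 46 mm across flats, 53 mm across corners, 25 mm thick, about 0.12 kg. Point: its centre, half-way up; x points to a corner, y is square to a pair of flats, z up. Its turn in the layout is free.
- shortbar_c (a point): Short bar of amber-brown glass, loose, at the start flat on the dark 3 mm mat beside the frame (underside at z = 3 mm): 80 mm long, 32 mm wide, 25 mm thick, about 0.16 kg. Point: its centre, half-way up; x along its length, y across its width, z up.
- boss_c (a point): Round boss of amber-brown glass, loose, at the start flat on the dark 3 mm mat beside the frame (underside at z = 3 mm): a disc of 40 mm diameter, 20 mm high, its upper edge bevelled from 15 mm up, about 0.06 kg. Point: its centre, half-way up (10 mm above its underside); z up.
- spool_c (a point): Bystander: wire spool with white flanges, 52 mm diameter, 38 mm high, standing upright on the mat among the glass. Leave it alone. Point: its centre, half-way up.
- weight_c (a point): Bystander: small brass weight with a knob, 36 mm diameter, 37 mm high, standing inside the frame along the near rail (some 98 mm nearer than the frame's centre, up to 85 mm to either side), holding the paper. Leave it alone. Point: its centre, half-way up.
Mind the look-alikes: they are no part of the job. Leave any blue or green look-alike of the part that bears hexagon_c alone.

How it is judged:
By the outcome, as a careful person would: the job done as asked, in the order asked, and still so for the second after the job is handed in, with the robot touching nothing.
It also fails if it takes over 115 s, if anything falls off the work surface, if the arm or the gripper's body presses on something with over 40 N, if the wrist force passes 120 N, or if a joint passes its speed limit or range.

ROBOT

A 7-joint arm with a two-finger parallel gripper is mounted at the origin on the work surface. World frame = base frame: x ahead of the robot, y to its left, z up, the work surface at z = 0. Lengths are in m, angles in rad, forces in N, time in s.
With the tool pointing down it reaches from about 0.35 to 0.9 m from the base axis. Payload 19.9 kg.
Tool frame: the origin (TCP) lies midway between the tips of the shut fingers; the grasp point (between the pads) lies 19 mm behind it; z points along the fingers, y is the line along which they close (so a half turn about z gives the same grasp; the last joint's range is limited). The gripper opens to 94 mm and grips with 3 to 60 N. Pads are 16 mm wide; open, the fingers measure 119 mm over their backs; the gripper's body (75 mm by 177 mm) begins 78 mm behind the grasp point.
Start: joints at [1.107, 0.417, -0.01, 1.614, 0.005, 1.111, -0.053], TCP at [0.256, -0.57, 0.205] pointing down, gripper open.
Joint ranges: [-2.81, 2.81], [-0.39, 2.02], [-1.27, 1.25], [0.06, 2.57], [-1.19, 4.33], [0.19, 2], [-2.82, 2.82]. Speed limits (rad/s): [1.89, 1.89, 2.39, 2.39, 3.01, 3.01, 3.01].

INTERFACE

Orientations are given as a rotation vector (axis times angle).
In Python, from workcell import readout, cams, workorder gives the robot as it stands.
- The arm moves only by the tool step_arm, never from a script. Its argument "plan" is a list of rows, each a list of 5 numbers: the shift along the tool's x, y, z scaled (see below), then the turn about the tool's z scaled (see below), then the opening, from -1 (shut) to 1 (fully open), so that 0 is half open. A call has 1 to 12 rows; each row is the pose to reach, as a shift and turn from the pose commanded when the call began, along the tool's axes at that moment; what a row does not reach only later rows make up. The controller multiplies each number of a shift by 0.2 m and each number of a turn by 0.5 rad. A row lasts 1/8 s, in which the tool goes at most 62.5 mm and 10.7 degrees, less where a joint would pass 70% of its speed; a pose out of reach is approached as far as the arm can. A call with a number of a shift or a turn outside -1 to 1 is refused whole. A call with a gripper value outside its range is refused whole. The fingers move at their own pace and stop on an object; "force" is the grip in N (left out, the last holds). Time passes only in rows, so rows that repeat a pose let the fingers close. It gives the time, the measured TCP pose, the force, the opening and the grip force at its end, in the units of the state.
- readout.get_obs(): the state, without advancing time (a new reading comes with each control period).
- cams.camera(name): name is "side" or "top" or "wrist"; returns the picture (400x640x3 uint8, red, green, blue); there is no depth.
- cams.camera_params(name): a dict with "camera_matrix" (3x3 intrinsics, pixels), "k1" (the pictures are not rectified: a ray, as slopes to the right and down, at radius r is drawn at 1 + k1 r^2 times it, then the intrinsics apply), "cam_to_world" (4x4, takes a point from camera to world coordinates). Camera axes: x right, y down, z forward; pixel columns grow to the right and rows downward; lengths in m; the calibration is good to about 2 mm. A picture is of the moment at which its call begins: read the wrist's pose just before it. camera_params takes no time and is no camera call; for the wrist camera it gives the pose at the moment of the call.
- workorder.close_job(): hands the job in; it is judged then, once.
Trained networks look in the newest picture that a camera, given by its name, has taken for a name from the list of things; names that differ only in an ending like _2 or _b are one class to them, and where a whole thing is asked for, a point or a joint stands for the part that bears it (a point fixed in the world has none). Each returns a list of dicts, best first, with "p" (0 to 1); they miss things now and then, are a little off and sometimes report something else, mostly with a low value. They report only what shows in the picture. A call takes as long as a camera call. They do not tell look-alikes from the thing itself.
- cams.recognise(query, camera): "location" ([row, column] in pixels, amid what is visible of it).
The state is a dict: "time_s": time; "joints": joint angles; "qd": joint speeds; "joint_efforts": joint torques, N m; "eef_pos": TCP position; "ee_rot": TCP orientation; "force": force on the tool from outside, world axes, zero at the start; "torque": the same for the moment, N m; "gripper_width": finger opening in m; "finger_force": force on a finger pad.
Only numpy, scipy, OpenCV 4.12 (cv2) and the standard library are available. Lean on these libraries where they do the work, as an engineer would, in place of code of your own. Each camera call takes 0.05 s, during which the arm holds its last target. There are 200 camera calls.

## Working session

There is one attempt and no reset: what is moved stays moved. The work goes in short steps, Python scripts to look and compute and a tool call to move; the robot and the scene stay as the last step left them, time stands still between calls to the robot, and variables do not carry over. Pictures are saved under pics/ and viewed, at most 14 in all, crops included, and the job is handed in when it is done.

Besides the shell and the picture viewer there is one more tool, called after "Emit:" as name(argument=value, ...), one argument or row to a line, values as JSON. step_arm: Moves the arm, as the interface text tells. Its arguments: {"type":"object","properties":{"plan":{"type":"array"},"force":{"type":"number"}},"required":["plan"]}

```bash
mkdir -p pics; ls; cat > h.py <<'E'
import numpy as np, cv2
from workcell import readout, cams, workorder
def snap(n,f):
    im=cams.camera(n); cv2.imwrite('pics/'+f,im[:,:,::-1]); return im
def ray(n,px,P=None):
    P=P or cams.camera_params(n); K=np.array(P['camera_matrix']); T=np.array(P['cam_to_world'])
    px=np.atleast_2d(np.array(px,float)) # (col,row)
    d=(px-K[:2,2])/[K[0,0],K[1,1]]; u=d.copy()
    for _ in range(30): u=d/(1+P['k1']*(u**2).sum(1,keepdims=True))
    v=np.c_[u,np.ones(len(u))]@T[:3,:3].T
    return T[:3,3],v
def toz(n,px,z,P=None):
    o,v=ray(n,px,P); return o+v*((z-o[2])/v[:,2:])
def proj(n,X,P=None):
    P=P or cams.camera_params(n); K=np.array(P['camera_matrix']); T=np.array(P['cam_to_world'])
    c=(np.atleast_2d(X)-T[:3,3])@T[:3,:3]; u=c[:,:2]/c[:,2:]
    u=u*(1+P['k1']*(u**2).sum(1,keepdims=True)); return u*[K[0,0],K[1,1]]+K[:2,2]
E
python3 - <<'E'
from h import *
o=readout.get_obs();print({k:np.round(v,3).tolist() for k,v in o.items()})
for c in ('top','side'):
    snap(c,c+'1.png')
    P=cams.camera_params(c);print(c,P['k1'],np.round(P['camera_matrix'],1).tolist(),np.round(P['cam_to_world'],3).tolist())
    for q in ('frame','square_c','longbar_c','hexagon_c','shortbar_c','boss_c','spool_c','weight_c'):
        print(q,[(np.round(d['location']).tolist(),round(d['p'],2)) for d in cams.recognise(q,c)])
E
```

```text
pics
{'time_s': 0.0, 'joints': [1.107, 0.418, -0.01, 1.614, 0.005, 1.111, -0.053], 'qd': [0.001, -0.001, -0.001, -0.001, 0.001, 0.001, -0.001], 'joint_efforts': [-0.001, -85.127, 0.638, -42.599, -0.049, 0.019, 0.0], 'eef_pos': [0.256, -0.57, 0.205], 'ee_rot': [-3.071, -0.657, 0.001], 'force': [0.239, -0.557, 0.086], 'torque': [-0.023, -0.03, 0.069], 'finger_force': 0.0, 'gripper_width': 0.094}
top 0.015626471278031698 [[499.7, 0.0, 328.1], [0.0, 499.7, 197.1], [0.0, 0.0, 1.0]] [[0.029, -0.997, 0.065, 0.418], [-0.999, -0.028, 0.023, 0.054], [-0.021, -0.065, -0.998, 1.18], [0.0, 0.0, 0.0, 1.0]]
frame [([176.0, 451.0], 0.79)]
square_c [([213.0, 252.0], 0.63)]
longbar_c [([211.0, 313.0], 0.69)]
hexagon_c [([166.0, 314.0], 0.9), ([268.0, 308.0], 0.72), ([198.0, 184.0], 0.68), ([131.0, 310.0], 0.66), ([269.0, 258.0], 0.61)]
shortbar_c [([171.0, 250.0], 0.9)]
boss_c [([132.0, 310.0], 0.64)]
spool_c [([125.0, 244.0], 0.77)]
weight_c [([228.0, 481.0], 0.6), ([214.0, 250.0], 0.57)]
side -0.11500380160436491 [[460.9, 0.0, 319.1], [0.0, 460.9, 204.5], [0.0, 0.0, 1.0]] [[-0.752, -0.377, 0.541, -0.141], [-0.659, 0.425, -0.62, 0.796], [0.004, -0.823, -0.568, 0.704], [0.0, 0.0, 0.0, 1.0]]
frame [([170.0, 366.0], 0.66)]
square_c [([254.0, 277.0], 0.57)]
longbar_c [([228.0, 314.0], 0.64)]
hexagon_c [([275.0, 326.0], 0.91), ([249.0, 359.0], 0.76), ([288.0, 215.0], 0.65), ([210.0, 288.0], 0.51)]
shortbar_c [([242.0, 244.0], 0.63)]
boss_c [([201.0, 260.0], 0.46)]
spool_c [([228.0, 215.0], 0.62)]
weight_c [([173.0, 405.0], 0.7)]
```

```bash
python3 - <<'E'
import cv2
a=cv2.imread('pics/top1.png')
cv2.imwrite('pics/topc.png',cv2.resize(a[80:310,150:550],None,fx=2,fy=2,interpolation=cv2.INTER_CUBIC))
E
```

```text
(no output)
```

View pics/topc.png

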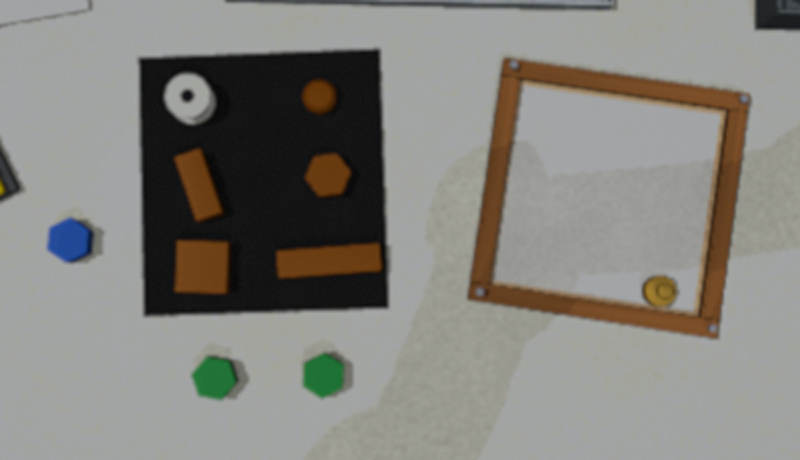

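View pics/side1.png

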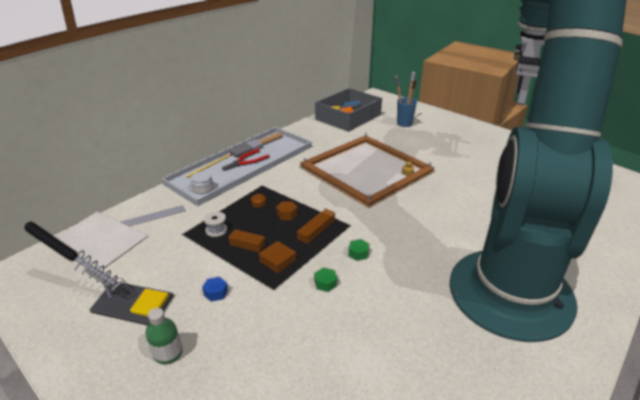

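The top view (2× crop) shows, in full-image pixels (col,row), the slab (251,213), long bar (314,211), short bar (249,172), amber hexagon (314,167), boss (309,128), spool (245,129), frame centre about (455,176) and weight (480,226).

The only things that could be taken for the hexagon are the blue one at (185,200), the green ones at (257,269) and (312,267), and the round boss at (309,128). By colour and shape it is the amber one at (314,167).

```bash
cat > fit.py <<'E'
from h import *
from scipy.optimize import minimize
def prism(name):
    r=lambda a,b:np.array([[-a,-b],[a,-b],[a,b],[-a,b]])/2
    n=lambda k,R:R*np.c_[np.cos(np.arange(k)*2*np.pi/k),np.sin(np.arange(k)*2*np.pi/k)]
    return {'square_c':(r(.06,.06),.025),'longbar_c':(r(.032,.12),.025),'hexagon_c':(n(6,.0231/np.cos(np.pi/6)),.025),
      'shortbar_c':(r(.08,.032),.025),'boss_c':(n(36,.02),.02)}[name]
def pts(name,p,z0):
    s,h=prism(name); c,q=np.cos(p[2]),np.sin(p[2]); xy=s@np.array([[c,q],[-q,c]])+p[:2]
    if name=='boss_c':
        t=(xy-p[:2])*.75+p[:2]
        return np.r_[np.c_[xy,0*xy[:,0]+z0],np.c_[xy,0*xy[:,0]+z0+.015],np.c_[t,0*t[:,0]+z0+h]]
    return np.r_[np.c_[xy,0*xy[:,0]+z0],np.c_[xy,0*xy[:,0]+z0+h]]
def sil(name,p,z0,cam,P,shape,up=4):
    px=proj(cam,pts(name,p,z0),P); hull=cv2.convexHull(px.astype(np.float32))
    m=np.zeros((shape[0]*up,shape[1]*up),np.float32)
    cv2.fillConvexPoly(m,np.round(((hull+.5)*up-.5)*16).astype(np.int32),1.,shift=4)
    return cv2.resize(m,shape[::-1],interpolation=cv2.INTER_AREA)
def amber(im):
    hsv=cv2.cvtColor(im,cv2.COLOR_RGB2HSV); H,S,V=[hsv[...,i].astype(int) for i in range(3)]
    return ((H<22)&(S>110)&(V>50)).astype(np.uint8)
def fit(name,p0,z0,views,yaws=None):
    """views: list of (cam,P,im); p0 rough x,y"""
    data=[]
    for cam,P,im in views:
        c=proj(cam,[[p0[0],p0[1],z0+.012]],P)[0]
        n,lab,st,ce=cv2.connectedComponentsWithStats(amber(im))
        k=[i for i in range(1,n) if st[i,4]>60]; k=min(k,key=lambda i:np.hypot(*(ce[i]-c)))
        m=(lab==k).astype(np.float32); x,y,w,h=st[k,:4]; data.append((cam,P,m,(max(y-12,0),y+h+12,max(x-12,0),x+w+12)))
    def cost(p):
        return sum(np.abs(sil(name,p,z0,c,P,m.shape,2)-m)[b[0]:b[1],b[2]:b[3]].sum()/m.sum() for c,P,m,b in data)
    best=None
    for y in (yaws if yaws is not None else ([0] if name=='boss_c' else np.arange(6)*np.pi/6)):
        s=np.array([[0,0,0],[.006,0,.0],[0,.006,.0],[0,0,.25]])+[p0[0],p0[1],y]
        r=minimize(cost,s[0],method='Nelder-Mead',options=dict(initial_simplex=s,xatol=1e-4,fatol=1e-4,maxiter=70))
        if best is None or r.fun<best.fun: best=r
    return best.x,best.fun/len(data)
E
cat > m1.py <<'E'
from fit import *
im={c:cv2.imread(f'pics/{c}1.png')[:,:,::-1].copy() for c in('top','side')}
P={c:cams.camera_params(c) for c in im}
for n,px in dict(square_c=(251,213),longbar_c=(314,211),hexagon_c=(314,167),shortbar_c=(249,172),boss_c=(309,128)).items():
    g=toz('top',px,.02)[0]
    a=fit(n,g,.003,[('top',P['top'],im['top'])]); b=fit(n,a[0],.003,[('side',P['side'],im['side'])],[a[0][2]])
    print(n,np.round(a[0],4),round(a[1],3),'side',np.round(b[0],4),round(b[1],3))
E
python3 m1.py
python3 - <<'E'
from h import *
# nails z=.034 approx
px=np.array([(512,66),(744,99),(713,328),(481,292)])/2+[150,80]
X=toz('top',px,.034);c=X.mean(0);print(np.round(X,4).tolist(),np.round(c,4))
for i in range(4):
    d=X[(i+1)%4]-X[i];print(round(np.hypot(*d[:2]),4),round(np.degrees(np.arctan2(d[1],d[0])),2))
print(toz('top',[(480,225)],.03))
from scipy.spatial.transform import Rotation as R
print(R.from_rotvec(readout.get_obs()['ee_rot']).as_matrix().round(3))
P=cams.camera_params('wrist');print(np.round(P['cam_to_world'],3).tolist(),np.round(P['camera_matrix'],1).tolist(),P['k1'])
E
```

```text
square_c [0.451  0.2604 0.0119] 0.071 side [ 0.4499  0.2622 -0.0203] 0.451
longbar_c [0.4626 0.1122 0.1033] 0.043 side [0.4607 0.1159 0.1086] 0.086
hexagon_c [ 0.5633  0.1171 -0.366 ] 0.048 side [ 0.5612  0.1196 -0.3532] 0.059
shortbar_c [0.5469 0.2687 0.3825] 0.081 side [0.5448 0.2705 0.3633] 0.584
boss_c [ 0.6575  0.1302 -0.0949] 0.128 side [0.6543 0.1327 0.0424] 0.081
[[0.6922, -0.0948, 0.034], [0.6599, -0.3605, 0.034], [0.397, -0.3271, 0.034], [0.4299, -0.0646, 0.034]] [ 0.5448 -0.2118  0.034 ]
0.2677 -96.92
0.265 172.74
0.2645 82.85
0.264 -6.57
[[ 0.4382741  -0.26838954  0.03      ]]
[[ 0.912  0.409 -0.   ]
 [ 0.409 -0.912  0.   ]
 [-0.    -0.    -1.   ]]
[[0.41, -0.878, -0.246, 0.328], [-0.912, -0.395, -0.111, -0.537], [0.0, 0.27, -0.963, 0.385], [0.0, 0.0, 0.0, 1.0]] [[291.9, 0.0, 318.6], [0.0, 291.9, 202.8], [0.0, 0.0, 1.0]] -0.03279834397581341
```

Emit:
step_arm(
  plan=[
    [1,-0.5,0,0,1],
    [1,-0.5,0,0,1],
    [1,-0.5,0,0,1],
    [1,-0.5,0,0,1],
  ],
  force=20,
)

```text
time_s: 1.4
eef_pos: [0.3994, -0.3944, 0.2057]
ee_rot: [-3.071, -0.662, -0.001]
force: [-0.4, -0.9, 0.9]
gripper_width: 0.0939
finger_force: 0.0
```

Emit:
step_arm(
  plan=[
    [1,-0.54,0,1,1],
    [1,-0.54,0,1,1],
    [1,-0.54,0,1,1],
    [1,-0.54,0,1,1],
    [1,-0.54,0,1,1],
    [1,-0.54,0,1,1],
    [1,-0.54,0,1,1],
  ],
)

```text
time_s: 2.28
eef_pos: [0.535, -0.2179, 0.2055]
ee_rot: [3.139, -0.126, -0.0]
force: [0.1, 0.0, -0.5]
gripper_width: 0.0941
finger_force: 0.0
```

```bash
cat >> h.py <<'E'
from scipy.spatial.transform import Rotation as R
def yaw():
    M=R.from_rotvec(readout.get_obs()['ee_rot']).as_matrix(); return np.degrees(np.arctan2(M[1,0],M[0,0]))
def go(x,y,z,yw):
    o=readout.get_obs(); M=R.from_rotvec(o['ee_rot']).as_matrix(); d=M.T@(np.array([x,y,z])-o['eef_pos'])
    t=-np.radians((yw-yaw()+180)%360-180)
    print('t',round(o['time_s'],2),'pos',np.round(o['eef_pos'],4),'yaw',round(yaw(),2),'q7',round(o['joints'][6],2),'w',round(o['gripper_width'],4),'-> shift',np.round(d/.2,3).tolist(),'turn',round(t/.5,3))
E
python3 - <<'E'
from h import *
snap('wrist','w1.png'); P=cams.camera_params('wrist')
np.save('pics/w1.npy',P,allow_pickle=True)
go(.545,-.212,.2,-7)
E
```

```text
t 2.33 pos [ 0.5351 -0.2178  0.2055] yaw -4.59 q7 -1.36 w 0.094 -> shift [0.047, -0.033, 0.027] turn 0.084
```

View pics/w1.png

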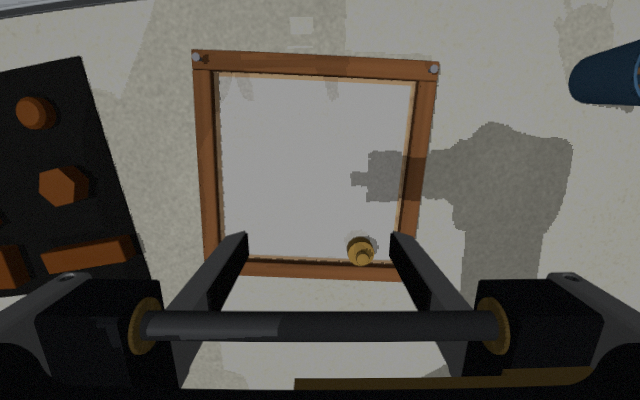

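The wrist view shows the frame, with its far nails at (197,58) and (434,68) and the weight at (361,250). The glass is at the left. Next I fit the frame by silhouette in both cameras.

```bash
cat > ffit.py <<'E'
from fit import *
def rails(p,cam,P,shape,up=2):
    c,s=np.cos(p[2]),np.sin(p[2]); m=np.zeros((shape[0]*up,shape[1]*up),np.float32)
    for k in range(4):
        a=k*np.pi/2; Q=np.array([[np.cos(a),-np.sin(a)],[np.sin(a),np.cos(a)]])
        loc=np.array([[.144,-.144],[.144,.144],[.122,.122],[.122,-.122]])@Q.T
        w=loc@np.array([[c,s],[-s,c]])+p[:2]
        X=np.r_[np.c_[w,[0,0,.006,.006]],np.c_[w,[.02]*4]]
        h=cv2.convexHull(proj(cam,X,P).astype(np.float32))
        cv2.fillConvexPoly(m,np.round(((h+.5)*up-.5)*16).astype(np.int32),1.,shift=4)
    return cv2.resize(m,shape[::-1],interpolation=cv2.INTER_AREA)
def ffit(p0,cam,P,im,box,dbg=None):
    m=amber(im).astype(np.float32); r0,r1,c0,c1=box
    cost=lambda p:np.abs(rails(p,cam,P,m.shape)-m)[r0:r1,c0:c1].sum()/m[r0:r1,c0:c1].sum()
    s=np.array([[0,0,0],[.006,0,0],[0,.006,0],[0,0,.04]])+p0
    r=minimize(cost,s[0],method='Nelder-Mead',options=dict(initial_simplex=s,xatol=5e-5,fatol=1e-4))
    if dbg: cv2.imwrite(dbg,(np.dstack([m,rails(r.x,cam,P,m.shape),0*m])[r0:r1,c0:c1]*255).astype(np.uint8))
    return r.x,r.fun
E
python3 - <<'E'
from ffit import *
P=np.load('pics/w1.npy',allow_pickle=True).item()
im=cv2.imread('pics/w1.png')[:,:,::-1].copy()
print(ffit([.545,-.212,-.1217],'wrist',P,im,(40,225,180,455),'pics/f1.png'))
im=cv2.imread('pics/top1.png')[:,:,::-1].copy()
print(ffit([.545,-.212,-.1217],'top',cams.camera_params('top'),im,(95,260,375,535)))
im=cv2.imread('pics/side1.png')[:,:,::-1].copy()
print(ffit([.545,-.212,-.1217],'side',cams.camera_params('side'),im,(125,210,290,440)))
E
```

```text
(array([ 0.54597511, -0.20797006, -0.12826602]), np.float64(0.18998600542545319))
(array([ 0.54709339, -0.21145558, -0.1276348 ]), np.float64(0.20985117554664612))
(array([ 0.5465, -0.2075, -0.1317]), np.float64(0.5779132843017578))
```

View pics/f1.png

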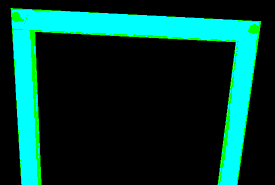

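Emit:
step_arm(
  plan=[
    [0,-1,0.25,0,1],
    [0,-1,0.25,0,1],
    [0,-1,0.25,0,1],
    [0,-1,0.25,0,1],
  ],
)

```text
time_s: 2.82
eef_pos: [0.5508, -0.0142, 0.1548]
ee_rot: [-3.138, 0.118, 0.001]
force: [0.1, -0.9, 0.6]
gripper_width: 0.0938
finger_force: 0.0
```

Emit:
step_arm(
  plan=[
    [-0.45,-1,0.0,0,1],
    [-0.45,-1,0.0,0,1],
    [-0.45,-1,0.0,0,1],
    [-0.45,-1,0.0,0,1],
    [-0.45,-1,0.0,0,1],
    [-0.45,-1,0.0,0,1],
  ],
)

```text
time_s: 3.58
eef_pos: [0.4779, 0.1875, 0.1555]
ee_rot: [3.139, -0.126, 0.0]
force: [-0.0, -0.4, -0.5]
gripper_width: 0.094
finger_force: 0.0
```

```bash
python3 - <<'E'
from fit import *
im=snap('wrist','w2.png'); P=cams.camera_params('wrist')
np.save('pics/w2.npy',P,allow_pickle=True); im=im.copy()
go(.451,.26,.1,0)
for n,g in dict(square_c=(.451,.26),longbar_c=(.463,.112),hexagon_c=(.563,.117),shortbar_c=(.547,.269),boss_c=(.657,.13)).items():
    a=fit(n,g,.003,[('wrist',P,im)]);print(n,np.round(a[0],4),round(np.degrees(a[0][2]),1),round(a[1],3),proj('wrist',[[*g,.015]],P).round())
E
```

```text
t 3.62 pos [0.4779 0.1874 0.1555] yaw -4.62 q7 -2.19 w 0.0938 -> shift [-0.163, -0.351, 0.277] turn -0.161
square_c [0.4502 0.262  0.0136] 0.8 0.168 [[259. 221.]]
longbar_c [0.4613 0.1158 0.093 ] 5.3 0.052 [[386. 201.]]
hexagon_c [ 0.5614  0.1191 -0.3698] -21.2 0.019 [[380. 110.]]
shortbar_c [0.5455 0.2703 3.5256] 202.0 0.058 [[238. 137.]]
boss_c [0.6566 0.1326 0.0243] 1.4 0.025 [[363.  11.]]
```

View pics/w2.png

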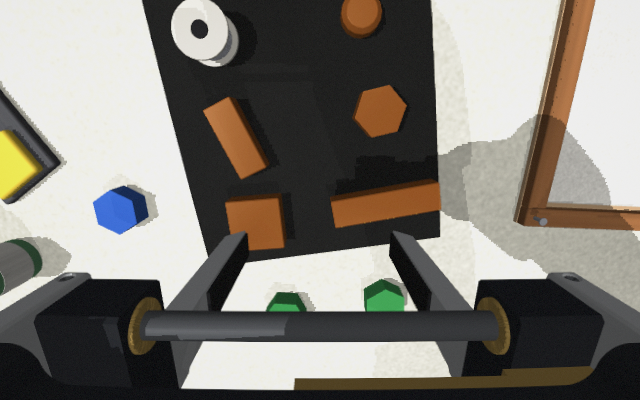

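The wrist view shows the amber hexagon at (380,110), the slab at (257,222), and the blue (120,210) and green (287,302), (384,297) decoys. The wrist and side cameras agree, so I use the wrist values: frame at (0.546, −0.208), yaw −7.35°. The choice of hexagon is confirmed.

```bash
python3 - <<'E'
from h import *
go(.450,.262,.006,0.8)
E
```

```text
t 3.62 pos [0.4779 0.1874 0.1555] yaw -4.62 q7 -2.19 w 0.0938 -> shift [-0.169, -0.361, 0.747] turn -0.189
```

Emit:
step_arm(
  plan=[
    [-0.17,-0.36,0.35,-0.19,1],
    [-0.17,-0.36,0.35,-0.19,1],
    [-0.17,-0.36,0.35,-0.19,1],
    [-0.17,-0.36,0.55,-0.19,1],
    [-0.17,-0.36,0.7,-0.19,1],
    [-0.17,-0.36,0.745,-0.19,1],
    [-0.17,-0.36,0.745,-0.19,1],
  ],
)

```text
time_s: 4.5
eef_pos: [0.4496, 0.2629, 0.007]
ee_rot: [3.141, 0.024, 0.0]
force: [-1.2, -0.7, -0.9]
gripper_width: 0.0939
finger_force: 0.0
```

```bash
python3 - <<'E'
from h import *
snap('wrist','w3.png');go(.450,.262,.006,0.8)
E
```

```text
t 4.55 pos [0.4498 0.2633 0.0075] yaw 0.9 q7 -2.37 w 0.0936 -> shift [0.001, 0.006, 0.007] turn 0.004
```

View pics/w3.png

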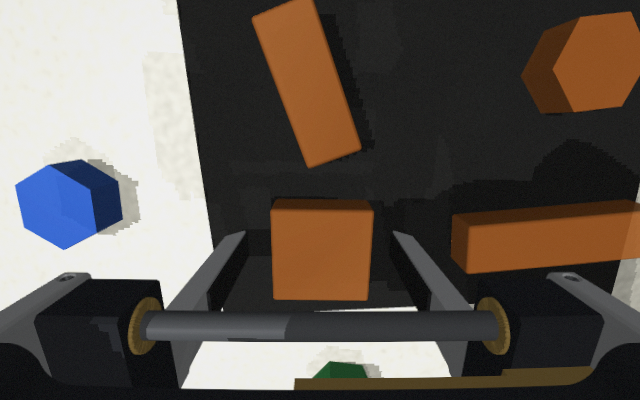

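The slab sits at (322,250), between the finger tips at about (245,235) and (395,235). I refine its position from this view.

```bash
python3 - <<'E'
from fit import *
P=cams.camera_params('wrist');im=cv2.imread('pics/w3.png')[:,:,::-1].copy()
for n,g in dict(square_c=(.450,.262),longbar_c=(.4613,.1158),shortbar_c=(.5455,.27)).items():
    a=fit(n,g,.003,[('wrist',P,im)]);print(n,np.round(a[0],4),round(np.degrees(a[0][2]),1),round(a[1],3))
E
```

```text
square_c [0.4498 0.2626 0.0134] 0.8 0.037
longbar_c [0.4617 0.1144 0.0904] 5.2 0.038
shortbar_c [0.5461 0.2706 0.3701] 21.2 0.019
```

Emit:
step_arm(
  plan=[
    [0,0.005,0.0,0,0.5],
    [0,0.005,0.0,0,0.2],
    [0,0.005,0.0,0,0],
    [0,0.005,0.0,0,0],
    [0,0.005,0.0,0,0],
    [0,0.005,0.0,0,0],
    [0,0.005,0.0,0,0],
  ],
  force=20,
)

```text
time_s: 5.42
eef_pos: [0.449, 0.2625, 0.0066]
ee_rot: [3.141, 0.026, 0.0]
force: [-1.0, -2.8, 5.5]
gripper_width: 0.0598
finger_force: 20.0
```

Emit:
step_arm(
  plan=[
    [0,0,-0.2,0,-0.1],
    [0,0,-0.4,0,-0.1],
    [0.24,1,-0.4,0,-0.1],
    [0.24,1,-0.4,0,-0.1],
    [0.24,1,-0.4,0,-0.1],
    [0.24,1,-0.4,0,-0.1],
  ],
)

```text
time_s: 6.18
eef_pos: [0.5007, 0.0593, 0.0862]
ee_rot: [3.141, 0.019, -0.001]
force: [0.3, 1.1, -2.1]
gripper_width: 0.0597
finger_force: 20.0
```

Emit:
step_arm(
  plan=[
    [0.22,1,0,0.28,-0.1],
    [0.22,1,0,0.28,-0.1],
    [0.22,1,0,0.28,-0.1],
    [0.22,1,0,0.28,-0.1],
    [0.22,1,0,0.28,-0.1],
  ],
)

```text
time_s: 6.8
eef_pos: [0.5474, -0.1365, 0.086]
ee_rot: [-3.135, 0.196, 0.001]
force: [0.1, 1.0, -2.3]
gripper_width: 0.0602
finger_force: 20.0
```

```bash
python3 - <<'E'
from h import *
go(.545,-.208,.0096,-7.35)
E
```

```text
t 6.8 pos [ 0.5474 -0.1365  0.086 ] yaw -7.16 q7 -1.61 w 0.0602 -> shift [0.033, 0.356, 0.382] turn 0.006
```

Emit:
step_arm(
  plan=[
    [0.033,0.356,0.1,0.006,-0.1],
    [0.033,0.356,0.2,0.006,-0.1],
    [0.033,0.356,0.28,0.006,-0.1],
    [0.033,0.356,0.28,0.006,-0.1],
    [0.033,0.356,0.28,0.006,-0.1],
  ],
)

```text
time_s: 7.42
eef_pos: [0.5461, -0.2058, 0.0311]
ee_rot: [-3.135, 0.195, -0.001]
force: [0.1, -0.0, -1.4]
gripper_width: 0.0601
finger_force: 20.0
```

```bash
python3 - <<'E'
from ffit import *
im=snap('wrist','w4.png').copy();P=cams.camera_params('wrist')
go(.545,-.208,.0096,-7.35); z=readout.get_obs()['eef_pos'][2]-.0036
print(proj('wrist',[[.67,-.08,.034],[.67,-.36,.034]],P).round())
print(fit('square_c',(.546,-.208),z,[('wrist',P,im)],[-.128]))
print(ffit([.546,-.208,-.128],'wrist',P,im,(0,190,60,600),'pics/f4.png'))
E
```

```text
t 7.47 pos [ 0.5461 -0.2062  0.0313] yaw -7.14 q7 -1.5 w 0.0598 -> shift [-0.005, 0.01, 0.108] turn 0.007
[[ 75.  72.]
 [571.   5.]]
(array([ 0.54630947, -0.20510169, -0.13769107]), np.float64(0.1298087239265442))
(array([ 0.54704017, -0.20857635, -0.12427163]), np.float64(0.2011595219373703))
```

View pics/w4.png

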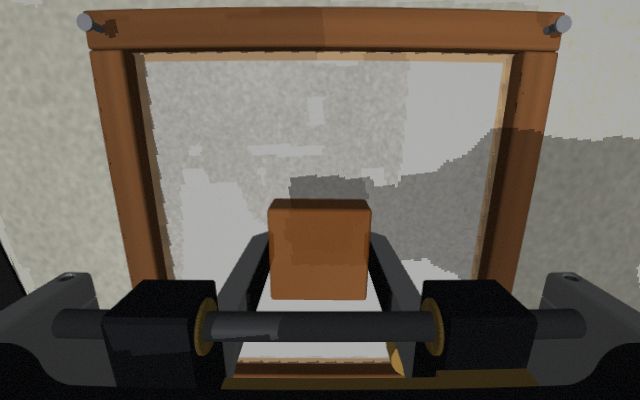

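Emit:
step_arm(
  plan=[
    [0,0.0105,0.04,0.004,-0.1],
    [0,0.0105,0.08,0.004,-0.1],
    [0,0.0105,0.1,0.004,-0.1],
    [0,0.0105,0.107,0.004,-0.1],
    [0,0.0105,0.107,0.004,-0.1],
    [0,0.0105,0.107,0.004,-0.1],
  ],
)

```text
time_s: 8.22
eef_pos: [0.545, -0.2093, 0.0094]
ee_rot: [-3.135, 0.201, 0.001]
force: [-5.4, 2.2, 11.2]
gripper_width: 0.0602
finger_force: 20.0
```

Emit:
step_arm(
  plan=[
    [0,0,-0.003,0,0.4],
    [0,0,-0.003,0,0.6],
    [0,0,-0.003,0,0.6],
    [0,0,-0.003,0,0.6],
  ],
)

```text
time_s: 8.72
eef_pos: [0.5452, -0.2094, 0.0095]
ee_rot: [-3.135, 0.201, 0.0]
force: [0.3, 0.6, -0.3]
gripper_width: 0.075
finger_force: 0.0
```

Emit:
step_arm(
  plan=[
    [0,0,-0.1,0,0.6],
    [0,0,-0.25,0,0.6],
    [0,0,-0.5,0,0.6],
    [0,0,-0.5,0,0.6],
    [0,0,-0.5,0,0.6],
  ],
)

```text
time_s: 9.35
eef_pos: [0.5451, -0.2094, 0.1102]
ee_rot: [3.135, -0.201, 0.001]
force: [0.2, -1.1, 0.9]
gripper_width: 0.075
finger_force: 0.0
```

```bash
cat > chk.py <<'E'
from ffit import *
import sys
z0=.006
def chk(name,g,f,yaws=None):
    im=snap('wrist',f).copy();P=cams.camera_params('wrist')
    a=fit(name,g,z0,[('wrist',P,im)],yaws); 
    q=proj('wrist',[[.6925,-.085,.034],[.662,-.365,.034]],P); r0=int(max(0,q[:,1].min()-15)); c0=int(max(0,q[:,0].min()-15)); c1=int(min(640,q[:,0].max()+15))
    b=ffit([.5465,-.2083,-.1265],'wrist',P,im,(r0,215,c0,c1))
    F=b[0]; d=a[0][:2]-F[:2]; c,s=np.cos(F[2]),np.sin(F[2])
    print(name,np.round(a[0],4),round(a[1],3),'frame',np.round(F,4),round(b[1],3),'rel mm',np.round([1e3*(c*d[0]+s*d[1]),1e3*(-s*d[0]+c*d[1]),np.degrees(a[0][2]-F[2])],1))
E
python3 - <<'E'
from chk import *
go(.545,-.208,.1,-7.35)
chk('square_c',(.546,-.208),'w5.png',[-.127])
E
```

```text
t 9.35 pos [ 0.5451 -0.2094  0.1102] yaw -7.35 q7 -1.47 w 0.075 -> shift [-0.001, -0.007, 0.051] turn 0.0
square_c [ 0.5432 -0.2082 -0.1282] 0.124 frame [ 0.5455 -0.2069 -0.1274] 0.31 rel mm [-2.1 -1.6 -0. ]
```

View pics/w5.png

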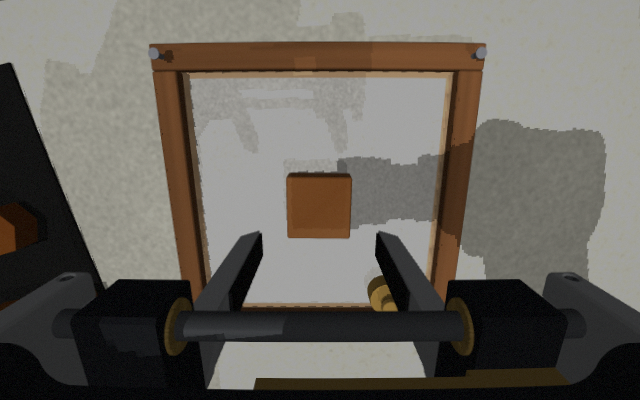

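The slab sits at (319,205) in the frame. The fit loses its dark far face, so I relax the mask and re-evaluate.

```bash
sed -i 's/(H<22)&(S>110)&(V>50)/(H<25)\&(S>90)\&(V>18)/' fit.py
python3 - <<'E'
from ffit import *
im=cv2.imread('pics/w5.png')[:,:,::-1].copy();P=cams.camera_params('wrist')
hsv=cv2.cvtColor(im,cv2.COLOR_RGB2HSV)
print(hsv[[176,205,130,130,130,190,190,190,50],[320,320,175,186,190,462,457,447,320]].tolist())
a=fit('square_c',(.546,-.208),.006,[('wrist',P,im)],[-.127]);b=ffit([.5465,-.2083,-.1265],'wrist',P,im,(30,215,140,500),'pics/f5.png');print(a,b)
F=b[0];d=a[0][:2]-F[:2];c,s=np.cos(F[2]),np.sin(F[2]);print(c*d[0]+s*d[1],-s*d[0]+c*d[1])
v=im.copy()
for p,z in ((a[0],0),):
    for x in proj('wrist',pts('square_c',p,.006),P): cv2.circle(v,tuple(np.round(x).astype(int)),1,(0,255,0),-1)
for h,z in ((.144,.02),(.122,.02),(.122,.006)):
    L=np.array([[h,h],[h,-h],[-h,-h],[-h,h]])@np.array([[c,s],[-s,c]])+F[:2]
    cv2.polylines(v,[np.round(proj('wrist',np.c_[L,[z]*4],P)).astype(int)],True,(0,0,255) if z>.01 else (255,0,255),1)
cv2.imwrite('pics/v5.png',cv2.resize(v[20:260,140:500],None,fx=2.2,fy=2.2,interpolation=cv2.INTER_NEAREST)[:,:,::-1])
E
```

```text
[[15, 183, 46], [13, 179, 107], [14, 157, 107], [16, 178, 33], [16, 93, 88], [14, 170, 72], [13, 162, 71], [13, 163, 64], [13, 155, 102]]
(array([ 0.54498776, -0.20854819, -0.13940034]), np.float64(0.06992243975400925)) (array([ 0.54396611, -0.20666443, -0.12793334]), np.float64(0.24165064096450806))
0.0012536383578813908 -0.0017380258949591721
```

View pics/v5.png

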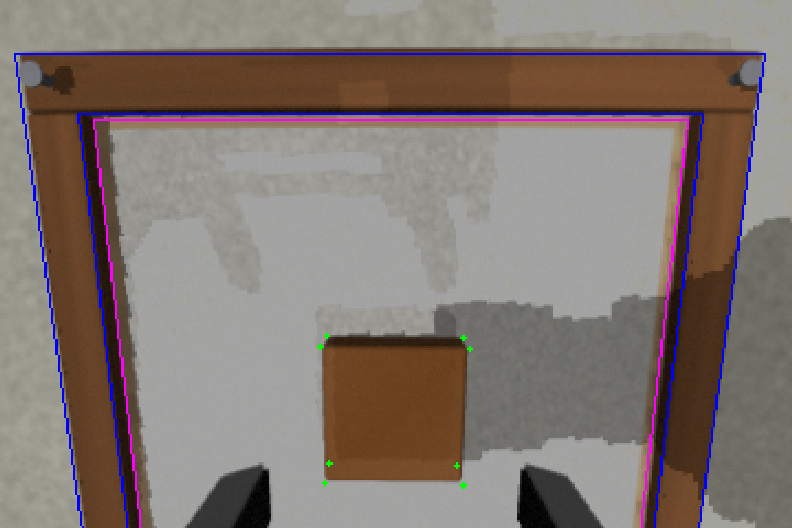

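Emit:
step_arm(
  plan=[
    [-0.31,-0.78,0,-1,0.3],
    [-0.31,-0.78,0,-1,0.3],
    [-0.31,-0.78,0,-1,0.3],
    [-0.31,-0.78,0,-1,0.3],
  ],
)

```text
time_s: 9.9
eef_pos: [0.5025, -0.0438, 0.1091]
ee_rot: [-3.084, -0.59, 0.002]
force: [0.2, -0.5, -0.2]
gripper_width: 0.0607
finger_force: 0.0
```

Emit:
step_arm(
  plan=[
    [0.1,-0.83,0,-1,0.3],
    [0.1,-0.83,0,-1,0.3],
    [0.1,-0.83,0,-1,0.3],
    [0.1,-0.83,0,-1,0.3],
  ],
)

```text
time_s: 10.4
eef_pos: [0.4613, 0.1171, 0.1092]
ee_rot: [-2.844, -1.331, 0.001]
force: [0.2, -0.8, -0.3]
gripper_width: 0.0612
finger_force: 0.0
```

Emit:
step_arm(
  plan=[
    [0,0,0,-1,0.3],
    [0,0,0,-1,0.3],
    [0,0,0,-1,0.3],
  ],
)

```text
time_s: 10.78
eef_pos: [0.4623, 0.1134, 0.1091]
ee_rot: [-2.43, -1.99, 0.002]
force: [-0.2, -0.1, 0.7]
gripper_width: 0.0611
finger_force: 0.0
```

Emit:
step_arm(
  plan=[
    [0,0,0,-0.58,0.3],
    [0,0,0,-0.58,0.3],
    [0,0,0,-0.58,0.3],
  ],
)

```text
time_s: 11.15
eef_pos: [0.4623, 0.1136, 0.1091]
ee_rot: [-2.123, -2.315, 0.001]
force: [-0.4, -0.7, -0.2]
gripper_width: 0.061
finger_force: 0.0
```

```bash
cat > look.py <<'E'
from fit import *
def look(name,g,f,yaws=None,z0=.003):
    im=snap('wrist',f).copy();P=cams.camera_params('wrist')
    a=fit(name,g,z0,[('wrist',P,im)],yaws);print(name,np.round(a[0],4),round(np.degrees(a[0][2]),2),round(a[1],3),proj('wrist',[[*a[0][:2],.015]],P).round());return a[0]
E
python3 - <<'E'
from look import *
a=look('longbar_c',(.4613,.1155),'w6.png',[.09])
go(a[0],a[1],.0066,90+np.degrees(a[2]))
E
```

```text
longbar_c [0.4617 0.116  0.1031] 5.91 0.021 [[318. 203.]]
t 11.2 pos [0.4622 0.1139 0.1092] yaw 94.89 q7 -0.49 w 0.0609 -> shift [0.011, -0.001, 0.513] turn -0.036
```

Emit:
step_arm(
  plan=[
    [0.011,0,0.2,-0.036,0.3],
    [0.011,0,0.38,-0.036,0.3],
    [0.011,0,0.48,-0.036,0.3],
    [0.011,0,0.513,-0.036,0.3],
    [0.011,0,0.513,-0.036,0.3],
    [0.011,0,0.513,-0.036,-0.2],
    [0.011,0,0.513,-0.036,-0.5],
    [0.011,0,0.513,-0.036,-0.5],
    [0.011,0,0.513,-0.036,-0.5],
    [0.011,0,0.513,-0.036,-0.5],
    [0.011,0,0.513,-0.036,-0.5],
  ],
)

```text
time_s: 12.58
eef_pos: [0.4619, 0.1173, 0.0073]
ee_rot: [2.097, 2.339, 0.0]
force: [-1.2, -1.9, 7.9]
gripper_width: 0.0316
finger_force: 20.0
```

```bash
python3 - <<'E'
from look import *
a=look('longbar_c',(.4613,.1155),'w7.png',[.09])
go(.6214,-.218,.08,82.7)
E
```

```text
longbar_c [0.4623 0.1152 0.1037] 5.94 0.085 [[318. 253.]]
t 12.62 pos [0.4619 0.1173 0.0074] yaw 96.23 q7 -0.63 w 0.0319 -> shift [-1.753, 0.611, -0.363] turn 0.472
```

Emit:
step_arm(
  plan=[
    [0,0,-0.2,0,-0.5],
    [0,0,-0.4,0,-0.5],
    [-0.88,0.3,-0.4,0,-0.5],
    [-0.88,0.3,-0.4,0,-0.5],
    [-0.88,0.3,-0.4,0,-0.5],
    [-0.88,0.3,-0.4,0,-0.5],
  ],
)

```text
time_s: 13.38
eef_pos: [0.5413, -0.0559, 0.0865]
ee_rot: [2.105, 2.332, -0.001]
force: [-0.5, 1.1, -3.0]
gripper_width: 0.0316
finger_force: 20.0
```

Emit:
step_arm(
  plan=[
    [-0.86,0.31,0,0.47,-0.5],
    [-0.86,0.31,0,0.47,-0.5],
    [-0.86,0.31,0,0.47,-0.5],
    [-0.86,0.31,0,0.47,-0.5],
    [-0.86,0.31,0,0.47,-0.5],
  ],
)

```text
time_s: 14.0
eef_pos: [0.6205, -0.214, 0.0866]
ee_rot: [-2.355, -2.077, -0.0]
force: [-0.2, 1.5, -3.1]
gripper_width: 0.0319
finger_force: 20.0
```

```bash
python3 - <<'E'
from look import *
o=readout.get_obs();a=look('longbar_c',o['eef_pos'][:2],'w8.png',[-.127],o['eef_pos'][2]-.0044)
go(.6216,-.2165,.0106,82.7)
E
```

```text
longbar_c [ 0.6204 -0.2163 -0.1259] -7.22 0.101 [[319. 215.]]
t 14.05 pos [ 0.6206 -0.2136  0.0868] yaw 82.87 q7 -0.11 w 0.032 -> shift [-0.014, 0.007, 0.381] turn 0.006
```

Emit:
step_arm(
  plan=[
    [-0.012,0.007,0.1,0.006,-0.5],
    [-0.012,0.007,0.2,0.006,-0.5],
    [-0.012,0.007,0.28,0.006,-0.5],
    [-0.012,0.007,0.33,0.006,-0.5],
    [-0.012,0.007,0.36,0.006,-0.5],
    [-0.012,0.007,0.375,0.006,-0.5],
    [-0.012,0.007,0.38,0.006,-0.5],
    [-0.012,0.007,0.38,0.006,-0.5],
  ],
)

```text
time_s: 15.05
eef_pos: [0.6222, -0.2179, 0.0114]
ee_rot: [2.36, 2.073, 0.0]
force: [0.8, -0.3, -2.5]
gripper_width: 0.0319
finger_force: 20.0
```

Emit:
step_arm(
  plan=[
    [0.008,0.002,0.002,0,-0.5],
    [0.008,0.002,0.004,0,-0.5],
    [0.008,0.002,0.006,0,-0.5],
    [0.008,0.002,0.006,0,-0.5],
  ],
)

```text
time_s: 15.55
eef_pos: [0.6227, -0.2161, 0.0104]
ee_rot: [2.36, 2.074, 0.0]
force: [-2.5, 2.3, 6.5]
gripper_width: 0.0324
finger_force: 20.0
```

Emit:
step_arm(
  plan=[
    [0,0,-0.003,0,-0.1],
    [0,0,-0.003,0,0.1],
    [0,0,-0.003,0,0.1],
    [0,0,-0.003,0,0.1],
    [0,0,-0.1,0,0.1],
    [0,0,-0.25,0,0.1],
    [0,0,-0.5,0,0.1],
    [0,0,-0.5,0,0.1],
    [0,0,-0.5,0,0.1],
  ],
)

```text
time_s: 16.68
eef_pos: [0.6225, -0.2164, 0.1105]
ee_rot: [2.36, 2.073, 0.0]
force: [-0.9, -0.3, -0.3]
gripper_width: 0.0518
finger_force: 0.0
```

```bash
python3 - <<'E'
from look import *
a=look('longbar_c',(.622,-.218),'w9.png',[-.127],.006)
b=look('square_c',(.5455,-.209),'w9b.png',[-.127],.006)
d=a[:2]-b[:2];c,s=np.cos(-.1274),np.sin(-.1274);print(c*d[0]+s*d[1],-s*d[0]+c*d[1])
go(.5617,.119,.1,99)
E
```

```text
longbar_c [ 0.6222 -0.2181 -0.1295] -7.42 0.065 [[319. 207.]]
square_c [ 0.5456 -0.209  -0.1258] -7.21 0.1 [[240. 208.]]
0.07716603452593539 0.0006371529702376734
t 16.77 pos [ 0.6221 -0.2162  0.1093] yaw 82.61 q7 -0.1 w 0.0517 -> shift [1.623, -0.515, 0.047] turn -0.572
```

View pics/w9.png

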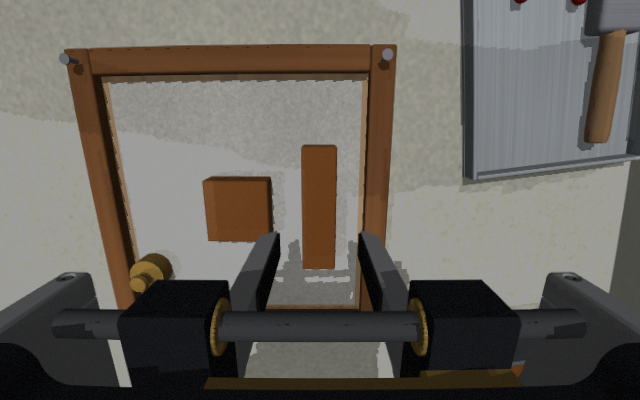

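The long bar at (319,207) and slab at (238,210) lie parallel, 77 mm apart and in line to 0.6 mm. Next is the amber hexagon.

Emit:
step_arm(
  plan=[
    [0.81,-0.26,0,0,0.5],
    [0.81,-0.26,0,0,0.5],
    [0.81,-0.26,0,0,0.5],
    [0.81,-0.26,0,0,0.5],
  ],
)

```text
time_s: 17.27
eef_pos: [0.591, -0.0449, 0.1096]
ee_rot: [-2.353, -2.079, -0.0]
force: [0.0, -1.8, -0.1]
gripper_width: 0.0705
finger_force: 0.0
```

Emit:
step_arm(
  plan=[
    [0.81,-0.26,0,-0.57,0.5],
    [0.81,-0.26,0,-0.57,0.5],
    [0.81,-0.26,0,-0.57,0.5],
    [0.81,-0.26,0,-0.57,0.5],
    [0.81,-0.26,0,-0.57,0.5],
  ],
)

```text
time_s: 17.9
eef_pos: [0.5614, 0.117, 0.1093]
ee_rot: [-2.043, -2.386, 0.001]
force: [-0.8, -1.1, 0.8]
gripper_width: 0.0705
finger_force: 0.0
```

```bash
python3 - <<'E'
from look import *
a=look('hexagon_c',(.5615,.119),'w10.png',[-.37])
go(a[0],a[1],.0066,120+np.degrees(a[2]))
E
```

```text
hexagon_c [ 0.5616  0.1189 -0.3911] -22.41 0.024 [[319. 203.]]
t 17.95 pos [0.5615 0.1166 0.1094] yaw 98.82 q7 -0.42 w 0.0707 -> shift [0.012, 0.003, 0.514] turn 0.043
```

Emit:
step_arm(
  plan=[
    [0.01,0.002,0.2,0.02,0.5],
    [0.01,0.002,0.38,0.02,0.5],
    [0.01,0.002,0.48,0.02,0.5],
    [0.01,0.002,0.514,0.02,0.5],
    [0.01,0.002,0.514,0.02,0.5],
    [0.01,0.002,0.514,0.02,0.1],
    [0.01,0.002,0.514,0.02,-0.2],
    [0.01,0.002,0.514,0.02,-0.2],
    [0.01,0.002,0.514,0.02,-0.2],
    [0.01,0.002,0.514,0.02,-0.2],
    [0.01,0.002,0.514,0.02,-0.2],
  ],
)

```text
time_s: 19.32
eef_pos: [0.5615, 0.1204, 0.0075]
ee_rot: [2.053, 2.377, 0.001]
force: [-2.0, -1.4, 6.3]
gripper_width: 0.0459
finger_force: 20.0
```

```bash
python3 - <<'E'
from look import *
a=look('hexagon_c',(.5615,.119),'w11.png',[-.37])
go(.5557,-.1329,.085,82.7)
E
```

```text
hexagon_c [ 0.562   0.1195 -0.3702] -21.21 0.014 [[319. 251.]]
t 19.38 pos [0.5614 0.1204 0.0075] yaw 98.36 q7 -0.52 w 0.0456 -> shift [-1.249, -0.213, -0.387] turn 0.547
```

Emit:
step_arm(
  plan=[
    [0,0,-0.2,0,-0.2],
    [0,0,-0.4,0,-0.2],
    [-0.62,-0.11,-0.4,0,-0.2],
    [-0.62,-0.11,-0.4,0,-0.2],
    [-0.62,-0.11,-0.4,0,-0.2],
  ],
)

```text
time_s: 20.0
eef_pos: [0.5572, -0.011, 0.0868]
ee_rot: [2.062, 2.37, -0.003]
force: [-0.0, 0.2, -0.3]
gripper_width: 0.0456
finger_force: 20.0
```

Emit:
step_arm(
  plan=[
    [-0.62,-0.1,0,0.547,-0.2],
    [-0.62,-0.1,0,0.547,-0.2],
    [-0.62,-0.1,0,0.547,-0.2],
    [-0.62,-0.1,0,0.547,-0.2],
    [-0.62,-0.1,0,0.547,-0.2],
  ],
)

```text
time_s: 20.62
eef_pos: [0.5559, -0.1293, 0.0871]
ee_rot: [-2.355, -2.078, -0.001]
force: [0.0, -0.4, -2.1]
gripper_width: 0.0458
finger_force: 20.0
```

```bash
python3 - <<'E'
from look import *
o=readout.get_obs();a=look('hexagon_c',o['eef_pos'][:2],'w12.png',[np.radians(yaw()-120)],o['eef_pos'][2]-.0045)
go(.5558,-.1319,.0105,82.7)
E
```

```text
hexagon_c [ 0.5557 -0.1317 -0.6507] -37.28 0.185 [[318. 215.]]
t 20.68 pos [ 0.5559 -0.1294  0.0871] yaw 82.83 q7 -0.23 w 0.0453 -> shift [-0.012, 0.001, 0.383] turn 0.005
```

Emit:
step_arm(
  plan=[
    [-0.004,0.001,0.1,0.004,-0.2],
    [-0.004,0.001,0.2,0.004,-0.2],
    [-0.004,0.001,0.28,0.004,-0.2],
    [-0.004,0.001,0.33,0.004,-0.2],
    [-0.004,0.001,0.36,0.004,-0.2],
    [-0.004,0.001,0.378,0.004,-0.2],
    [-0.004,0.001,0.385,0.004,-0.2],
    [-0.004,0.001,0.385,0.004,-0.2],
  ],
)

```text
time_s: 21.68
eef_pos: [0.556, -0.1319, 0.0105]
ee_rot: [2.36, 2.073, 0.0]
force: [-1.8, 1.2, 3.3]
gripper_width: 0.046
finger_force: 20.0
```

Emit:
step_arm(
  plan=[
    [0,0,-0.003,0,0.1],
    [0,0,-0.003,0,0.25],
    [0,0,-0.003,0,0.25],
    [0,0,-0.003,0,0.25],
    [0,0,-0.1,0,0.25],
    [0,0,-0.25,0,0.25],
    [0,0,-0.5,0,0.25],
    [0,0,-0.5,0,0.25],
    [0,0,-0.5,0,0.25],
  ],
)

```text
time_s: 22.8
eef_pos: [0.5557, -0.132, 0.1105]
ee_rot: [2.36, 2.072, 0.0]
force: [-0.3, 0.1, -1.4]
gripper_width: 0.0586
finger_force: 0.0
```

```bash
python3 - <<'E'
from look import *
a=look('hexagon_c',(.5557,-.133),'w13.png',[-.651],.006)
b=look('square_c',(.5455,-.209),'w13b.png',[-.127],.006)
d=a[:2]-b[:2];c,s=np.cos(-.1274),np.sin(-.1274);print(c*d[0]+s*d[1],-s*d[0]+c*d[1])
go(.546,.2705,.11,21.5)
E
```

```text
hexagon_c [ 0.5553 -0.1328 -0.6405] -36.7 0.055 [[319. 206.]]
square_c [ 0.5456 -0.2098 -0.1437] -8.23 0.07 [[319. 277.]]
-0.00014707721558145093 0.07760059829745738
t 22.9 pos [ 0.5553 -0.1318  0.1095] yaw 82.58 q7 -0.21 w 0.0586 -> shift [1.989, -0.306, -0.002] turn 2.132
```

Emit:
step_arm(
  plan=[
    [1,-0.15,0,0,0.3],
    [1,-0.15,0,0,0.3],
    [1,-0.15,0,0,0.3],
    [1,-0.15,0,0,0.3],
  ],
)

```text
time_s: 23.4
eef_pos: [0.5509, 0.0748, 0.1095]
ee_rot: [-2.353, -2.078, 0.0]
force: [0.4, -0.1, 0.0]
gripper_width: 0.0611
finger_force: 0.0
```

Emit:
step_arm(
  plan=[
    [0.99,-0.15,0,1,0.3],
    [0.99,-0.15,0,1,0.3],
    [0.99,-0.15,0,1,0.3],
    [0.99,-0.15,0,1,0.3],
  ],
)

```text
time_s: 23.9
eef_pos: [0.5465, 0.274, 0.1094]
ee_rot: [-2.798, -1.427, 0.001]
force: [-0.2, -1.0, 0.6]
gripper_width: 0.061
finger_force: 0.0
```

Emit:
step_arm(
  plan=[
    [0,0,0,1,0.3],
    [0,0,0,1,0.3],
    [0,0,0,1,0.3],
    [0,0,0,1,0.3],
  ],
)

```text
time_s: 24.4
eef_pos: [0.5479, 0.2693, 0.1095]
ee_rot: [3.064, 0.688, -0.002]
force: [0.3, 0.6, 0.3]
gripper_width: 0.061
finger_force: 0.0
```

Emit:
step_arm(
  plan=[
    [0,0,0,0.13,0.3],
    [0,0,0,0.13,0.3],
    [0,0,0,0.13,0.3],
  ],
)

```text
time_s: 24.78
eef_pos: [0.5478, 0.2702, 0.1098]
ee_rot: [3.085, 0.592, -0.001]
force: [0.4, -0.6, 0.6]
gripper_width: 0.0614
finger_force: 0.0
```

```bash
python3 - <<'E'
from look import *
a=look('shortbar_c',(.546,.2705),'w14.png',[.375])
go(a[0],a[1],.0066,np.degrees(a[2]))
E
```

```text
shortbar_c [0.5463 0.2701 0.3632] 20.81 0.019 [[319. 206.]]
t 24.82 pos [0.5478 0.2702 0.1099] yaw 21.68 q7 -1.89 w 0.0612 -> shift [-0.007, -0.002, 0.517] turn 0.03
```

Emit:
step_arm(
  plan=[
    [-0.007,-0.002,0.2,0.02,0.3],
    [-0.007,-0.002,0.38,0.02,0.3],
    [-0.007,-0.002,0.48,0.02,0.3],
    [-0.007,-0.002,0.515,0.02,0.3],
    [-0.007,-0.002,0.515,0.02,0.3],
    [-0.007,-0.002,0.515,0.02,-0.2],
    [-0.007,-0.002,0.515,0.02,-0.5],
    [-0.007,-0.002,0.515,0.02,-0.5],
    [-0.007,-0.002,0.515,0.02,-0.5],
    [-0.007,-0.002,0.515,0.02,-0.5],
    [-0.007,-0.002,0.515,0.02,-0.5],
  ],
)

```text
time_s: 26.2
eef_pos: [0.5465, 0.2704, 0.0074]
ee_rot: [-3.089, -0.572, -0.001]
force: [-0.7, -0.9, 6.1]
gripper_width: 0.0314
finger_force: 20.0
```

```bash
python3 - <<'E'
from look import *
a=look('shortbar_c',(.5465,.2705),'w15.png',[.37])
go(.5363,-.2837,.085,-7.3)
E
```

```text
shortbar_c [0.5455 0.2707 0.3644] 20.88 0.055 [[319. 251.]]
t 26.25 pos [0.5465 0.2705 0.0074] yaw 20.99 q7 -1.95 w 0.0315 -> shift [-1.04, 2.569, -0.388] turn 0.987
```

Emit:
step_arm(
  plan=[
    [0,0,-0.2,0,-0.5],
    [0,0,-0.4,0,-0.5],
    [-0.35,0.86,-0.4,0,-0.5],
    [-0.35,0.86,-0.4,0,-0.5],
    [-0.35,0.86,-0.4,0,-0.5],
    [-0.35,0.86,-0.4,0,-0.5],
  ],
)

```text
time_s: 27.0
eef_pos: [0.5425, 0.0793, 0.0869]
ee_rot: [3.089, 0.561, -0.001]
force: [0.4, 1.3, -0.9]
gripper_width: 0.0318
finger_force: 20.0
```

Emit:
step_arm(
  plan=[
    [-0.35,0.86,0,0,-0.5],
    [-0.35,0.86,0,0,-0.5],
    [-0.35,0.86,0,0,-0.5],
    [-0.35,0.86,0,0,-0.5],
  ],
)

```text
time_s: 27.5
eef_pos: [0.5382, -0.1054, 0.0868]
ee_rot: [3.09, 0.562, -0.001]
force: [0.5, 1.5, -1.6]
gripper_width: 0.0319
finger_force: 20.0
```

Emit:
step_arm(
  plan=[
    [-0.34,0.85,0,0.987,-0.5],
    [-0.34,0.85,0,0.987,-0.5],
    [-0.34,0.85,0,0.987,-0.5],
    [-0.34,0.85,0,0.987,-0.5],
    [-0.34,0.85,0,0.987,-0.5],
    [-0.34,0.85,0,0.987,-0.5],
  ],
)

```text
time_s: 28.25
eef_pos: [0.5368, -0.282, 0.087]
ee_rot: [-3.135, 0.195, 0.0]
force: [0.6, 0.5, -1.7]
gripper_width: 0.0319
finger_force: 20.0
```

```bash
python3 - <<'E'
from look import *
o=readout.get_obs();a=look('shortbar_c',o['eef_pos'][:2],'w16.png',[np.radians(yaw())],o['eef_pos'][2]-.0044)
go(.5366,-.2842,.0105,-7.3)
E
```

```text
shortbar_c [ 0.5351 -0.2815 -0.1235] -7.08 0.082 [[319. 213.]]
t 28.3 pos [ 0.5367 -0.2824  0.0871] yaw -7.15 q7 -1.34 w 0.0318 -> shift [0.001, 0.009, 0.383] turn 0.005
```

Emit:
step_arm(
  plan=[
    [0.003,0.005,0.1,0.003,-0.5],
    [0.003,0.005,0.2,0.003,-0.5],
    [0.003,0.005,0.28,0.003,-0.5],
    [0.003,0.005,0.33,0.003,-0.5],
    [0.003,0.005,0.36,0.003,-0.5],
    [0.003,0.005,0.378,0.003,-0.5],
    [0.003,0.005,0.385,0.003,-0.5],
    [0.003,0.005,0.385,0.003,-0.5],
  ],
)

```text
time_s: 29.3
eef_pos: [0.5369, -0.2852, 0.0104]
ee_rot: [3.135, -0.202, 0.001]
force: [0.4, -0.0, -1.6]
gripper_width: 0.0315
finger_force: 20.0
```

Emit:
step_arm(
  plan=[
    [0,-0.003,0.002,0,-0.5],
    [0,-0.003,0.004,0,-0.5],
    [0,-0.003,0.004,0,-0.5],
  ],
)

```text
time_s: 29.68
eef_pos: [0.5369, -0.2852, 0.0104]
ee_rot: [3.134, -0.203, 0.001]
force: [-6.3, -2.1, 14.7]
gripper_width: 0.032
finger_force: 20.0
```

Contact. Release, rise and check.

Emit:
step_arm(
  plan=[
    [0,0,-0.004,0,-0.1],
    [0,0,-0.004,0,0.1],
    [0,0,-0.004,0,0.1],
    [0,0,-0.004,0,0.1],
    [0,0,-0.1,0,0.1],
    [0,0,-0.25,0,0.1],
    [0,0,-0.5,0,0.1],
    [0,0,-0.5,0,0.1],
    [0,0,-0.5,0,0.1],
  ],
)

```text
time_s: 30.8
eef_pos: [0.5367, -0.2845, 0.1099]
ee_rot: [3.135, -0.202, 0.001]
force: [-0.1, 0.4, -0.1]
gripper_width: 0.0518
finger_force: 0.0
```

```bash
python3 - <<'E'
from look import *
a=look('shortbar_c',(.5363,-.2845),'w17.png',[-.127],.006)
b=look('square_c',(.5455,-.209),'w17b.png',[-.127],.006)
d=a[:2]-b[:2];c,s=np.cos(-.1274),np.sin(-.1274);print(c*d[0]+s*d[1],-s*d[0]+c*d[1])
go(.6566,.1326,.11,82.7)
E
```

```text
shortbar_c [ 0.5349 -0.2839 -0.1112] -6.37 0.078 [[319. 206.]]
square_c [ 0.5457 -0.2093 -0.1538] -8.81 0.1 [[242. 205.]]
-0.001223992429769366 -0.07533825719919325
t 30.9 pos [ 0.5363 -0.2843  0.1087] yaw -7.37 q7 -1.34 w 0.0514 -> shift [0.329, -2.144, -0.006] turn -3.144
```

View pics/w17.png

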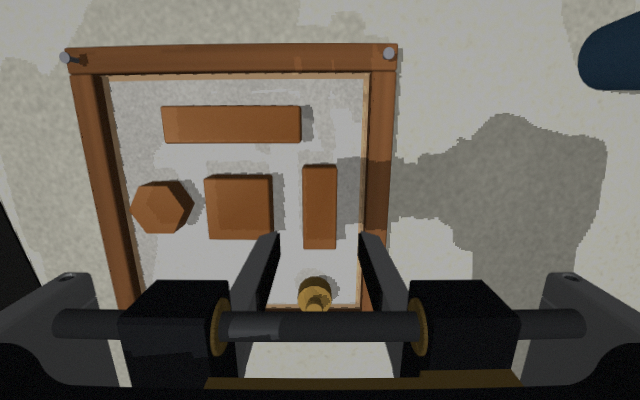

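The layout looks right: hexagon (161,208), slab (240,207), short bar (320,207), long bar (231,124), with the weight untouched at (315,292). Next is the boss.

Emit:
step_arm(
  plan=[
    [0.11,-0.715,0,0,0.3],
    [0.11,-0.715,0,0,0.3],
    [0.11,-0.715,0,0,0.3],
  ],
)

```text
time_s: 31.28
eef_pos: [0.5774, -0.141, 0.1086]
ee_rot: [-3.134, 0.194, 0.002]
force: [-0.1, -0.6, 0.1]
gripper_width: 0.0613
finger_force: 0.0
```

Emit:
step_arm(
  plan=[
    [0.11,-0.715,0,0,0.3],
    [0.11,-0.715,0,0,0.3],
    [0.11,-0.715,0,0,0.3],
  ],
)

```text
time_s: 31.65
eef_pos: [0.6172, -0.0026, 0.1086]
ee_rot: [-3.134, 0.196, 0.002]
force: [0.5, -0.8, 0.8]
gripper_width: 0.0612
finger_force: 0.0
```

Emit:
step_arm(
  plan=[
    [0.11,-0.715,0,0,0.3],
    [0.11,-0.715,0,0,0.3],
    [0.11,-0.715,0,0,0.3],
    [0.11,-0.715,0,0,0.3],
    [0.11,-0.715,0,0,0.3],
  ],
)

```text
time_s: 32.28
eef_pos: [0.6572, 0.1298, 0.1089]
ee_rot: [3.134, -0.206, -0.001]
force: [0.1, 0.2, -0.3]
gripper_width: 0.061
finger_force: 0.0
```

```bash
python3 - <<'E'
from look import *
a=look('boss_c',(.6566,.1326),'w18.png')
go(a[0],a[1],.0055,-7.3)
E
```

```text
boss_c [0.6555 0.1328 0.1732] 9.93 0.022 [[317. 207.]]
t 32.33 pos [0.6572 0.1299 0.1091] yaw -7.53 q7 -2.06 w 0.0614 -> shift [-0.01, -0.014, 0.518] turn -0.008
```

Emit:
step_arm(
  plan=[
    [-0.01,-0.009,0.2,0,0.3],
    [-0.01,-0.009,0.38,0,0.3],
    [-0.01,-0.009,0.48,0,0.3],
    [-0.01,-0.009,0.516,0,0.3],
    [-0.01,-0.009,0.516,0,0.3],
    [-0.01,-0.009,0.516,0,0],
    [-0.01,-0.009,0.516,0,-0.3],
    [-0.01,-0.009,0.516,0,-0.3],
    [-0.01,-0.009,0.516,0,-0.3],
    [-0.01,-0.009,0.516,0,-0.3],
    [-0.01,-0.009,0.516,0,-0.3],
  ],
)

```text
time_s: 33.7
eef_pos: [0.6558, 0.1346, 0.0067]
ee_rot: [-3.135, 0.202, -0.001]
force: [-1.1, -2.3, 6.1]
gripper_width: 0.039
finger_force: 20.0
```

```bash
python3 - <<'E'
from look import *
a=look('boss_c',(.6566,.1326),'w19.png')
go(.5455,-.209,.11,-7.3)
E
```

```text
boss_c [0.6557 0.1353 0.0332] 1.9 0.022 [[319. 250.]]
t 33.75 pos [0.6558 0.1346 0.0067] yaw -7.38 q7 -2.09 w 0.0389 -> shift [-0.326, 1.774, -0.517] turn -0.003
```

Emit:
step_arm(
  plan=[
    [0,0,-0.25,0,-0.3],
    [0,0,-0.5,0,-0.3],
    [-0.163,0.885,-0.5,0,-0.3],
    [-0.163,0.885,-0.5,0,-0.3],
    [-0.163,0.885,-0.5,0,-0.3],
    [-0.163,0.885,-0.5,0,-0.3],
  ],
)

```text
time_s: 34.5
eef_pos: [0.5994, -0.0418, 0.1063]
ee_rot: [3.133, -0.212, -0.0]
force: [0.5, 0.3, -0.4]
gripper_width: 0.0393
finger_force: 20.0
```

Emit:
step_arm(
  plan=[
    [-0.163,0.885,0,0,-0.3],
    [-0.163,0.885,0,0,-0.3],
    [-0.163,0.885,0,0,-0.3],
    [-0.163,0.885,0,0,-0.3],
    [-0.163,0.885,0,0,-0.3],
  ],
)

```text
time_s: 35.12
eef_pos: [0.546, -0.2068, 0.1061]
ee_rot: [-3.134, 0.2, -0.0]
force: [0.7, -0.4, -1.1]
gripper_width: 0.0389
finger_force: 20.0
```

```bash
python3 - <<'E'
from look import *
o=readout.get_obs();a=look('boss_c',o['eef_pos'][:2],'w20.png',None,o['eef_pos'][2]-.0037)
go(.5455,-.2092,.0347,-7.3)
E
```

```text
boss_c [ 0.5521 -0.2068 -0.0013] -0.07 0.471 [[319. 200.]]
t 35.17 pos [ 0.5462 -0.2063  0.1061] yaw -7.25 q7 -1.48 w 0.0387 -> shift [-0.001, 0.015, 0.357] turn 0.002
```

Emit:
step_arm(
  plan=[
    [-0.001,0.009,0.1,0,-0.3],
    [-0.001,0.009,0.2,0,-0.3],
    [-0.001,0.009,0.28,0,-0.3],
    [-0.001,0.009,0.32,0,-0.3],
    [-0.001,0.009,0.34,0,-0.3],
    [-0.001,0.009,0.348,0,-0.3],
    [-0.001,0.009,0.348,0,-0.3],
  ],
)

```text
time_s: 36.05
eef_pos: [0.5452, -0.21, 0.0368]
ee_rot: [3.135, -0.202, 0.001]
force: [0.4, 0.5, -0.0]
gripper_width: 0.039
finger_force: 20.0
```

```bash
python3 - <<'E'
from look import *
snap('wrist','w21.png');go(.5457,-.2094,.0347,-7.3)
E
```

```text
t 36.1 pos [ 0.5452 -0.21    0.0368] yaw -7.38 q7 -1.49 w 0.0392 -> shift [0.002, -0.003, 0.011] turn -0.003
```

View pics/w21.png

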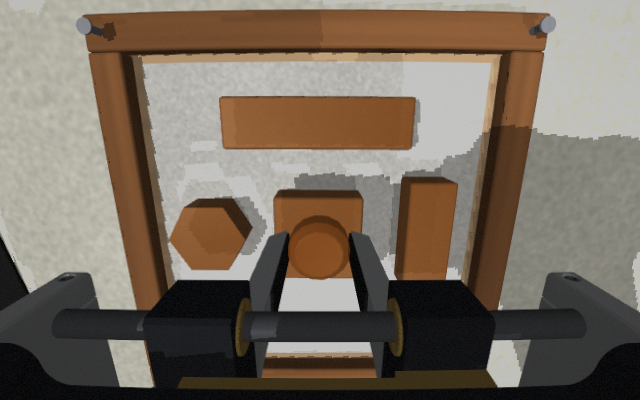

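The boss (319,248) is centred between the slab's edges at columns 274 and 362. Now I lower the last 2 mm.

Emit:
step_arm(
  plan=[
    [0.002,-0.003,0.004,0,-0.3],
    [0.002,-0.003,0.008,0,-0.3],
    [0.002,-0.003,0.011,0,-0.3],
    [0.002,-0.003,0.011,0,-0.3],
  ],
)

```text
time_s: 36.6
eef_pos: [0.5455, -0.2094, 0.0347]
ee_rot: [3.135, -0.202, 0.0]
force: [-2.5, 1.3, 7.7]
gripper_width: 0.0391
finger_force: 20.0
```

Emit:
step_arm(
  plan=[
    [0,0,-0.002,0,0],
    [0,0,-0.002,0,0.2],
    [0,0,-0.002,0,0.2],
    [0,0,-0.002,0,0.2],
    [0,0,-0.1,0,0.2],
    [0,0,-0.25,0,0.2],
    [0,0,-0.5,0,0.2],
    [0,0,-0.5,0,0.2],
    [0,0,-0.5,0,0.2],
  ],
)

```text
time_s: 37.72
eef_pos: [0.5454, -0.2094, 0.135]
ee_rot: [3.135, -0.202, 0.001]
force: [-0.8, 0.2, -0.6]
gripper_width: 0.0563
finger_force: 0.0
```

Emit:
step_arm(
  plan=[
    [-0.6,0,-0.2,0,0.2],
    [-0.6,0,-0.2,0,0.2],
    [-0.6,0,-0.2,0,0.2],
    [-0.6,0,-0.2,0,0.2],
  ],
)

```text
time_s: 38.22
eef_pos: [0.4267, -0.194, 0.1741]
ee_rot: [-3.135, 0.202, -0.0]
force: [-0.4, -0.7, 0.2]
gripper_width: 0.0565
finger_force: 0.0
```

```bash
python3 - <<'E'
from ffit import *
im=snap('wrist','w22.png').copy();P=cams.camera_params('wrist')
F=np.array([.546,-.2083,-.1274]);v=im.copy();c,s=np.cos(F[2]),np.sin(F[2]);Rm=np.array([[c,s],[-s,c]])
for h,z in ((.144,.02),(.122,.02)):
    L=np.array([[h,h],[h,-h],[-h,-h],[-h,h]])@Rm+F[:2]
    cv2.polylines(v,[np.round(proj('wrist',np.c_[L,[z]*4],P)).astype(int)],True,(0,0,255),1)
for n,l,a,z in (('square_c',(0,0),0,.006),('longbar_c',(.076,0),0,.006),('shortbar_c',(0,-.076),0,.006),('boss_c',(0,0),0,.031),('hexagon_c',(0,.076),-.524,.006)):
    p=np.r_[np.array(l)@Rm+F[:2],F[2]+a]
    X=pts(n,p,z); k=len(X)//(3 if n=='boss_c' else 2)
    cv2.polylines(v,[np.round(proj('wrist',X[-k:],P)).astype(int)],True,(0,255,0),1)
    if n!='boss_c' and n!='square_c':
        a=fit(n,p[:2],z,[('wrist',P,im)],[p[2]]);d=Rm@(a[0][:2]-F[:2]);print(n,np.round(d*1e3,1),np.degrees(a[0][2]-p[2]).round(1),round(a[1],3))
cv2.imwrite('pics/v22.png',cv2.resize(v,(800,500))[:,:,::-1]);go(.5,-.2,.2,0)
E
```

```text
longbar_c [79.3  0.3] -0.1 0.016
shortbar_c [ -0.7 -75.5] -0.0 0.083
hexagon_c [ 0.5 76.2] -0.1 0.059
t 38.27 pos [ 0.427  -0.1939  0.1738] yaw -7.36 q7 -1.38 w 0.0563 -> shift [0.366, -0.017, -0.131] turn -0.257
```

View pics/v22.png

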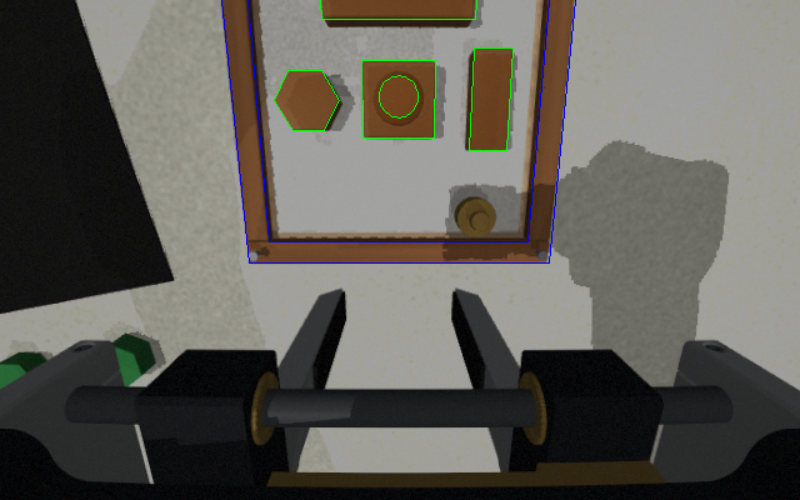

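The planned outlines match the glass to about a pixel, and the weight and rails are where they were. I'm handing in.

```bash
python3 -c "
from h import *
print(workorder.close_job())"
```

```text
the job is handed in; nothing more can be done
None
```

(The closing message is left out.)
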